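# Load two cartridge fuses and cam the holder closed

## Robot

A 6-joint arm with a two-finger parallel gripper is mounted at the origin on the work surface. World frame = base frame: x ahead of the robot, y to its left, z up, the work surface at z = 0. Lengths are in m, angles in rad, forces in N, time in s.
With the tool pointing down it reaches from about 0.35 to 0.775 m from the base axis. Payload 7.3 kg.
Tool frame: the origin (TCP) lies midway between the tips of the shut fingers; the grasp point (between the pads) lies 19 mm behind it; z points along the fingers, y is the line along which they close (so a half turn about z gives the same grasp; the last joint's range is limited). The gripper opens to 92 mm and grips with 3 to 60 N. Pads are 19 mm wide; open, the fingers measure 130 mm over their backs; the gripper's body (75 mm by 190 mm) begins 47 mm behind the grasp point.
Start: joints at [-1.332, 0.342, 1.524, -0, 1.275, -0.146], TCP at [0.197, -0.487, 0.227] pointing down, gripper open.
Joint ranges: [-2.53, 2.53], [-0.77, 2.02], [0.04, 2.7], [-1, 4.14], [0.28, 2.66], [-3.11, 3.11]. Speed limits (rad/s): [2.57, 2.57, 3.14, 3.14, 3.14, 3.14].

## Interface

Orientations are given as [roll, pitch, yaw] about the fixed x, y, z axes, in that order (R = Rz(yaw) Ry(pitch) Rx(roll)).
In Python, from cell import robot, read_camera, camera_params, nets gives the robot as it stands. The module is installed in compiled form; this text tells all that it offers.
- The arm moves only by the tool step_arm, never from a script. Its argument "steps" is a list of rows, each an object of numbers: "x", "y", "z": the shift along the tool's x, y, z as a fraction of full scale; "rx", "ry", "rz": the turn, a rotation vector about the tool's x, y, z as a fraction of full scale; "claw": the opening, from -1 (shut) to 1 (fully open). In form: [{"x": .., "y": .., "z": .., "rx": .., "ry": .., "rz": .., "claw": ..}, ...]. A call has 1 to 12 rows; each row is the pose to reach, as a shift and turn from the pose commanded when the call began, along the tool's axes at that moment; what a row does not reach only later rows make up. Full scale, the value 1, is 750 mm for a shift and pi/4 rad for a turn. A row lasts 1/12 s, in which the tool goes at most 41.7 mm and 7.16 degrees, less where a joint would pass 70% of its speed; a pose out of reach is approached as far as the arm can. A call with a number of a shift or a turn outside -1 to 1 is refused whole. A call with a gripper value outside its range is refused whole. The fingers move at their own pace and stop on an object; "squeeze" is the grip in N (left out, the last holds). Time passes only in rows, so rows that repeat a pose let the fingers close. It gives the time, the measured TCP pose, the force, the opening and the grip force at its end, in the units of the state.
- robot.observe(): the state, without advancing time (a new reading comes with each control period).
- read_camera(name): name is "scene" or "top" or "wrist"; returns (picture, depth): 400x640x3 uint8, blue, green, red; 400x640 float32, m along the optical axis (not along the pixel's ray), 0 where there is no reading.
- camera_params(name): a dict with "fx", "fy", "cx", "cy" (pixels), "R" (3x3) and "t" (3): a world point X has camera coordinates R X + t; the wrist camera has in their place "hand_eye" (4x4, takes a point from camera to tool coordinates, whose origin is the TCP and whose axes are the flange's). Camera axes: x right, y down, z forward; pixel columns grow to the right and rows downward; lengths in m; the calibration is good to about 2 mm. A picture is of the moment at which its call begins: read the wrist's pose just before it. camera_params takes no time and is no camera call.
- robot.hand_in(): hands the job in; it is judged then, once.
Trained networks look in the newest picture that a camera, given by its name, has taken for a name from the list of things; names that differ only in an ending like _2 or _b are one class to them, and where a whole thing is asked for, a point or a joint stands for the part that bears it (a point fixed in the world has none). Each returns a list of dicts, best first, with "conf" (0 to 1); they miss things now and then, are a little off and sometimes report something else, mostly with a low value. They report only what shows in the picture. A call takes as long as a camera call. They do not tell look-alikes from the thing itself.
- nets.masks_of(camera, query): "region" (400x640 bool, what is visible of it) and "box" ([left, top, right, bottom] in pixels, round what is visible of it).
- nets.landmark_of(camera, query): "pixel" ([row, column] in pixels: a listed point, or the origin of a listed thing).
The state is a dict: "time": time; "qpos": joint angles; "qvel": joint speeds; "joint_efforts": joint torques, N m; "tool_pos": TCP position; "tool_rot": TCP orientation; "contact_force": force on the tool from outside, world axes, zero at the start; "torque": the same for the moment, N m; "opening": finger opening in m; "grip_force": force on a finger pad.
Only numpy, scipy, OpenCV 4.12 (cv2) and the standard library are available. Lean on these libraries where they do the work, as an engineer would, in place of code of your own. Each camera call takes 0.05 s, during which the arm holds its last target. There are 200 camera calls.

## Task

Feed the two good white fuses from the rack, one behind the other, into the clear closed-end tube of the fuse holder, the first pushed in to the spring contact at the closed end and the second lying in the cradle behind it. Then turn the red-knobbed cam lever just far enough that the slack is gone and the nose holds the row under a moderate spring pressure (about 25 N, some 3 mm of spring squeeze beyond first touch), no farther: the ceramic cracks if the lever is overrun to 60 N. Let go of everything, and leave the blown fuse and the other things on the bench where they are.

Things in the scene. Friction and masses are not known exactly. Their poses are not given: they have to be found in the camera images.
- fuse_a: Good cartridge fuse: white ceramic cylinder with bright steel end caps, 22 mm diameter, 58 mm long, 60 g, both ends alike. Origin at its middle on its axis; its y axis runs along the fuse. It starts lying in one of the three cradles of the rack, axis 30 mm above the bench.
- fuse_b: The other good cartridge fuse, identical to fuse_a.
- dud: Blown fuse of the same size: black body with a red band and copper end caps; stays in the rack.
- rack: Grey fixed rack, plate 180 x 75 x 6 mm, origin under its middle. Three cradles along its x axis at -55, 0 and +55 mm, each two thin rails along its y axis carrying a fuse. The rails and blocks under a fuse are within 10 mm of the fuse's centre plane, so fingers may reach down on both sides of a fuse to 8 mm above the bench.
- holder: Fixed fuse holder on an aluminium base plate 90 x 265 x 10 mm. Origin on the bench straight below the tube mouth; y axis points along the tube to its closed end. Along y: cam pivot at -128 mm, brass nose face at about -92 mm (lever open), open cradle up to the tube mouth at 0, clear tube from 0 to +64 mm with a black cap over its closed end.
- mouth (a point): Centre of the tube mouth, 40 mm above the bench, axes as the holder. A fuse in cradle or tube has its axis on this point's y axis. Tube bore 28 mm, outside 34 mm; the rails run on inside. A sprung contact disc (8 N per mm, 12 mm travel) lies 32 to 40 mm inside the mouth: the setting is not known beforehand, it must be felt. With both fuses home, the slack to the open nose is 8 to 16 mm.
- cradle (a point): Middle of the open cradle between nose and tube mouth (holder y = -46 mm), on the fuse axis, 40 mm above the bench. The two rails and their blocks keep within 10 mm of the centre plane, so fingers can reach down beside a fuse to 12 mm above the bench.
- nose: Brass nose, 18 mm diameter, that the cam pushes along the holder's y axis against the rear fuse. Origin at the centre of its front face.
- lever (a joint): Cam lever angle, rad, 0 to 2.3, starts at 0 to 0.3. At 0 it points to the holder's -y, nose fully back; grows clockwise from above (to the holder's -x at 1.57). The spiral cam moves the nose 11 mm per rad. Friction of 0.5 N m (5.6 N at the knob) holds it where it is left. Load on the fuses adds to that (25 N adds about 3 N at the knob); above about 45 N it pushes the lever back.
- pivot (a point): Point on the lever's vertical hinge axis, 85 mm above the bench, fixed to the holder.
- knob (a point): Middle of the red upright handle pin at the end of the lever, 90 mm from the hinge axis, 85 mm above the bench. The pin is 18 mm in diameter and stands from 64 mm to 106 mm above the bench; the flat steel lever arm lies below it, from 58 to 64 mm.
- screwdriver: Red-handled screwdriver lying beyond the holder; origin under its middle.
- wrench: Steel wrench lying on the left; origin under its middle.
- spool: Aluminium spool, 60 mm diameter, 50 mm high, standing; origin under its centre.
- carton: White carton 100 x 70 x 50 mm; origin under its centre.
- spray: Red spray can, 52 mm diameter, 130 mm high, standing on the left; origin under its centre.
There are look-alikes about, which are no part of the job. Of the things that look like the rack, take the one that is farthest from the robot's base at the start.

How it is judged:
On the way, in this order (a step that is already met when the one before it is completed fails the run):
1. a good fuse lies in line with its front in the tube (((x of fuse_a in the frame of mouth between -0.005 and 0.005 m and z of fuse_a in the frame of mouth between -0.006 and 0.006 m and y of fuse_a in the frame of mouth between -0.022 and 0.03 m and angle between the y axis of fuse_a and the y axis of mouth, either way round below 0.12 rad) or (x of fuse_b in the frame of mouth between -0.005 and 0.005 m and z of fuse_b in the frame of mouth between -0.006 and 0.006 m and y of fuse_b in the frame of mouth between -0.022 and 0.03 m and angle between the y axis of fuse_b and the y axis of mouth, either way round below 0.12 rad))), for 0.1 s.
2. both good fuses lie in line in the holder, the first pushed in to the closed end's reach and the other behind it ((((x of fuse_a in the frame of mouth between -0.005 and 0.005 m and z of fuse_a in the frame of mouth between -0.006 and 0.006 m and y of fuse_a in the frame of mouth between -0.004 and 0.03 m and angle between the y axis of fuse_a and the y axis of mouth, either way round below 0.12 rad) and (x of fuse_b in the frame of mouth between -0.005 and 0.005 m and z of fuse_b in the frame of mouth between -0.006 and 0.006 m and y of fuse_b in the frame of mouth between -0.064 and -0.03 m and angle between the y axis of fuse_b and the y axis of mouth, either way round below 0.12 rad)) or ((x of fuse_b in the frame of mouth between -0.005 and 0.005 m and z of fuse_b in the frame of mouth between -0.006 and 0.006 m and y of fuse_b in the frame of mouth between -0.004 and 0.03 m and angle between the y axis of fuse_b and the y axis of mouth, either way round below 0.12 rad) and (x of fuse_a in the frame of mouth between -0.005 and 0.005 m and z of fuse_a in the frame of mouth between -0.006 and 0.006 m and y of fuse_a in the frame of mouth between -0.064 and -0.03 m and angle between the y axis of fuse_a and the y axis of mouth, either way round below 0.12 rad)))), for 0.2 s.
At the end, for the whole second after the job is handed in: The two good fuses lie in one line on the holder's axis (within 5 mm sideways, 6 mm in height), the front one with its middle -2 to 22 mm inside the mouth and the rear one's middle 34 to 62 mm before it; the nose presses on the row with 12 to 40 N; lever and fuses are at rest ((((x of fuse_a in the frame of mouth between -0.005 and 0.005 m and z of fuse_a in the frame of mouth between -0.006 and 0.006 m and y of fuse_a in the frame of mouth between -0.002 and 0.022 m and angle between the y axis of fuse_a and the y axis of mouth, either way round below 0.12 rad) and (x of fuse_b in the frame of mouth between -0.005 and 0.005 m and z of fuse_b in the frame of mouth between -0.006 and 0.006 m and y of fuse_b in the frame of mouth between -0.062 and -0.034 m and angle between the y axis of fuse_b and the y axis of mouth, either way round below 0.12 rad)) or ((x of fuse_b in the frame of mouth between -0.005 and 0.005 m and z of fuse_b in the frame of mouth between -0.006 and 0.006 m and y of fuse_b in the frame of mouth between -0.002 and 0.022 m and angle between the y axis of fuse_b and the y axis of mouth, either way round below 0.12 rad) and (x of fuse_a in the frame of mouth between -0.005 and 0.005 m and z of fuse_a in the frame of mouth between -0.006 and 0.006 m and y of fuse_a in the frame of mouth between -0.062 and -0.034 m and angle between the y axis of fuse_a and the y axis of mouth, either way round below 0.12 rad))) and contact force between nose and anything else between 12 and 40 N and velocity of joint lever between -0.05 and 0.05 rad/s and linear speed of each of fuse_a, fuse_b below 0.02 m/s); the robot touches nothing.
It fails at once if the lever is overrun: the nose presses with more than 60 N (contact force between nose and anything else above 60 N).
It fails at once if the blown fuse is moved by more than 25 mm (distance of dud from where it was at the start of the episode above 0.025 m).
It fails at once if the screwdriver, wrench, spool, carton or spray can is moved by more than 30 mm (distance of any of screwdriver, wrench, spool, carton, spray from where it was at the start of the episode above 0.03 m).
It also fails if it takes over 72 s, if anything falls off the work surface, if the arm or the gripper's body presses on something with over 40 N, if the wrist force passes 120 N, or if a joint passes its speed limit or range.

## Working session

There is one attempt and no reset: what is moved stays moved. The work goes in short steps, Python scripts to look and compute and a tool call to move; the robot and the scene stay as the last step left them, time stands still between calls to the robot, and variables do not carry over. Pictures are saved under pics/ and viewed, at most 10 in all, crops included, and the job is handed in when it is done.

Besides the shell and the picture viewer there is one more tool, called after "Emit:" as name(argument=value, ...), one argument or row to a line, values as JSON. step_arm: Moves the arm, as the interface text tells. Its arguments: {"type":"object","properties":{"steps":{"type":"array","items":{"type":"object","properties":{"x":{"type":"number","minimum":-1,"maximum":1},"y":{"type":"number","minimum":-1,"maximum":1},"z":{"type":"number","minimum":-1,"maximum":1},"rx":{"type":"number","minimum":-1,"maximum":1},"ry":{"type":"number","minimum":-1,"maximum":1},"rz":{"type":"number","minimum":-1,"maximum":1},"claw":{"type":"number"}}}},"squeeze":{"type":"number"}},"required":["steps"]}

```bash
mkdir -p pics
cat > h.py <<'E'
import numpy as np, cv2
from cell import robot, read_camera, camera_params, nets
def world(cam,r,c,z=None,depth=None):
    p=camera_params(cam); ray=np.array([(c-p["cx"])/p["fx"],(r-p["cy"])/p["fy"],1.])
    R=np.array(p["R"]);t=np.array(p["t"])
    o=-R.T@t; d=R.T@ray
    if depth is not None: return o+d*depth
    return o+d*(z-o[2])/d[2]
E
python3 - <<'E'
from h import *
s=robot.observe(); print(s["time"],s["tool_pos"],s["tool_rot"],s["opening"])
a,da=read_camera("top"); b,db=read_camera("scene")
cv2.imwrite("pics/top.png",a); cv2.imwrite("pics/scene.png",b); np.save("dt.npy",da)
for q in ["rack","fuse_a","dud","holder","mouth","cradle","nose","knob","pivot"]:
    for f in nets.landmark_of("top",q):
        r,c=map(int,f["pixel"]); d=da[r,c]
        print(q,round(f["conf"],2),r,c,np.round(world("top",r,c,depth=d),3) if d>0 else None)
E
```

```text
0.0 [ 0.19700736 -0.48618633  0.2260445 ] [-3.14004904e+00 -2.34475387e-04  3.84821020e-01] 0.09145272071836966
rack 0.74 297 315 [0.321 0.149 0.023]
rack 0.69 277 434 [ 0.36  -0.136  0.019]
rack 0.63 206 281 [0.539 0.227 0.038]
fuse_a 0.47 223 284 [0.498 0.22  0.036]
fuse_a 0.47 182 284 [0.599 0.219 0.039]
dud 0.5 202 282 [0.549 0.224 0.038]
holder 0.59 204 377 [ 0.534 -0.005  0.056]
mouth 0.64 199 380 [ 0.546 -0.012  0.057]
mouth 0.47 208 279 [0.535 0.232 0.034]
cradle 0.62 200 404 [ 0.548 -0.076  0.027]
nose 0.69 199 381 [ 0.546 -0.015  0.057]
nose 0.5 200 421 [ 0.543 -0.112  0.048]
knob 0.63 207 480 [ 0.513 -0.227  0.102]
pivot 0.85 196 443 [ 0.558 -0.178  0.009]
```

View pics/top.png

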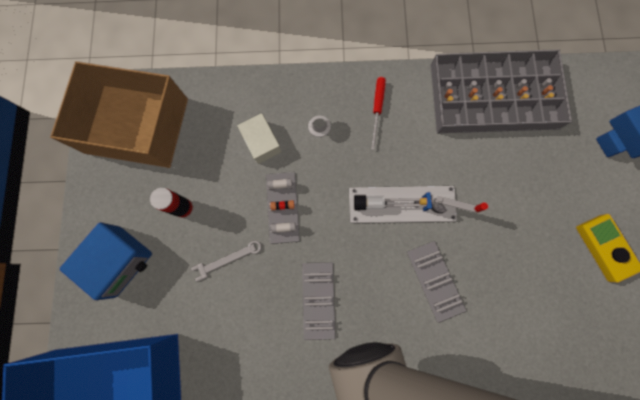

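View pics/scene.png

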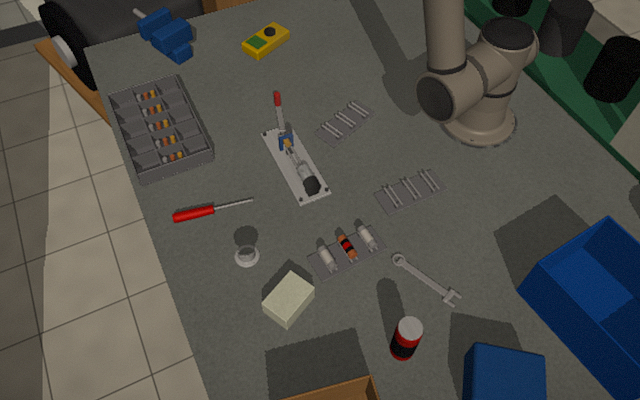

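Three things look like the rack: at pixels (284,208), (319,301) and (438,281) in the top view. The first, about 0.58 m from the base, is the farthest; the others are about 0.35 m and 0.38 m away. It is also the only one holding fuses: white at (281,183) and (284,228), dud at (283,205). I'll confirm with an enlarged crop.

Run:
```python
from h import *
a=cv2.imread("pics/top.png"); da=np.load("dt.npy")
cv2.imwrite("pics/crop.png",cv2.resize(a[165:255,255:495],(800,300),interpolation=cv2.INTER_CUBIC))
p=camera_params("top"); print(p["fx"],np.round(p["R"],3),np.round(p["t"],3))
# world map
rr,cc=np.mgrid[0:400,0:640]; 
o=-np.array(p["R"]).T@np.array(p["t"]); 
d=np.stack([(cc-p["cx"])/p["fx"],(rr-p["cy"])/p["fy"],np.ones_like(cc)],-1)@np.array(p["R"])
W=o+d*da[...,None]
for n,(r0,r1,c0,c1),z0,z1 in [("far",(172,193,264,297),.034,.06),("dud",(195,213,264,297),.034,.06),("near",(216,239,264,297),.034,.06),("knob",(190,220,468,495),.085,.12),("tube",(190,215,366,388),.045,.07),("plate",(180,230,340,465),.006,.014),("rackplate",(170,250,260,303),.004,.012)]:
    m=np.zeros((400,640),bool); m[r0:r1,c0:c1]=1; m&=(W[...,2]>z0)&(W[...,2]<z1)
    P=W[m]
    if len(P)<5: print(n,len(P)); continue
    xy=P[:,:2].astype(np.float32); 
    (cx,cy),(w,h),an=cv2.minAreaRect(xy); print(n,len(P),P.mean(0).round(4),P[:,2].max().round(3),"rect",round(cx,4),round(cy,4),round(w,3),round(h,3),round(an,1))
wp=camera_params("wrist"); print({k:np.round(v,3) for k,v in wp.items()})
```

```text
361.7388687959051 [[-0.025 -0.999 -0.023]
 [-0.982  0.029 -0.186]
 [ 0.186  0.018 -0.982]] [0.148 0.543 0.818]
far 171 [0.5981 0.2326 0.0388] 0.045 rect 0.5982 0.2326 0.02 0.058 3.2
dud 182 [0.5433 0.2262 0.0387] 0.043 rect 0.5437 0.2262 0.02 0.057 2.4
near 187 [0.4886 0.2232 0.039 ] 0.043 rect 0.4895 0.2235 0.02 0.056 1.6
knob 77 [ 0.5152 -0.2326  0.1008] 0.108 rect 0.5161 -0.2343 0.016 0.017 43.5
tube 231 [5.421e-01 4.000e-04 5.340e-02] 0.059 rect 0.5426 0.0002 0.042 0.031 87.6
plate 2549 [ 0.5401 -0.0721  0.0096] 0.014 rect 0.5421 -0.0733 0.265 0.09 89.2
rackplate 1180 [0.5384 0.2291 0.0062] 0.011 rect 0.5373 0.2328 0.194 0.104 0.3
{'fx': np.float64(298.307), 'fy': np.float64(298.307), 'cx': np.float64(315.034), 'cy': np.float64(202.992), 'hand_eye': array([[ 0.   , -0.956, -0.294,  0.08 ],
       [ 1.   ,  0.   ,  0.   ,  0.001],
       [-0.   , -0.294,  0.956, -0.159],
       [ 0.   ,  0.   ,  0.   ,  1.   ]])}
```

View pics/crop.png

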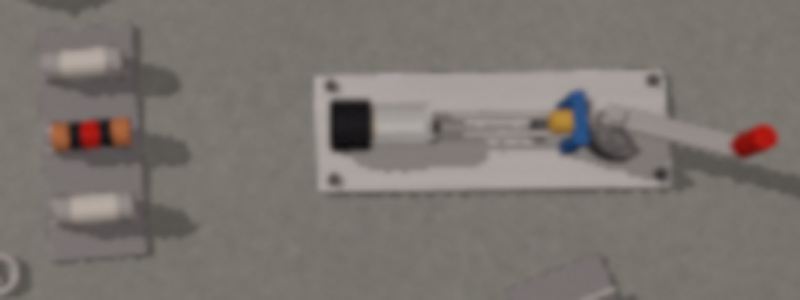

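Confirmed: the crop's left side (80,62), (90,133), (92,208) shows white, blown and white fuses in the rack. The holder has its tube cap to the left (+y) and its lever to the right. Next I move to a wrist view of the holder.

Emit:
step_arm(
  steps=[
    {"x": 0.612, "y": -0.293, "z": -0.06, "rz": -0.755},
    {"x": 0.612, "y": -0.293, "z": -0.06, "rz": -0.755},
    {"x": 0.612, "y": -0.293, "z": -0.06, "rz": -0.755},
    {"x": 0.612, "y": -0.293, "z": -0.06, "rz": -0.755},
    {"x": 0.612, "y": -0.293, "z": -0.06, "rz": -0.755},
    {"x": 0.612, "y": -0.293, "z": -0.06, "rz": -0.755},
    {"x": 0.612, "y": -0.293, "z": -0.06, "rz": -0.755},
    {"x": 0.612, "y": -0.293, "z": -0.06, "rz": -0.755},
    {"x": 0.612, "y": -0.293, "z": -0.06, "rz": -0.755},
    {"x": 0.612, "y": -0.293, "z": -0.06, "rz": -0.755},
    {"x": 0.612, "y": -0.293, "z": -0.06, "rz": -0.755},
    {"x": 0.612, "y": -0.293, "z": -0.06, "rz": -0.755},
  ],
)

```text
$.steps[0]: bad value
```

Emit:
step_arm(
  steps=[
    {"x": 0.612, "y": -0.293, "z": -0.06, "rx": 0, "ry": 0, "rz": -0.755, "claw": 1},
    {"x": 0.612, "y": -0.293, "z": -0.06, "rx": 0, "ry": 0, "rz": -0.755, "claw": 1},
    {"x": 0.612, "y": -0.293, "z": -0.06, "rx": 0, "ry": 0, "rz": -0.755, "claw": 1},
    {"x": 0.612, "y": -0.293, "z": -0.06, "rx": 0, "ry": 0, "rz": -0.755, "claw": 1},
    {"x": 0.612, "y": -0.293, "z": -0.06, "rx": 0, "ry": 0, "rz": -0.755, "claw": 1},
    {"x": 0.612, "y": -0.293, "z": -0.06, "rx": 0, "ry": 0, "rz": -0.755, "claw": 1},
    {"x": 0.612, "y": -0.293, "z": -0.06, "rx": 0, "ry": 0, "rz": -0.755, "claw": 1},
    {"x": 0.612, "y": -0.293, "z": -0.06, "rx": 0, "ry": 0, "rz": -0.755, "claw": 1},
    {"x": 0.612, "y": -0.293, "z": -0.06, "rx": 0, "ry": 0, "rz": -0.755, "claw": 1},
    {"x": 0.612, "y": -0.293, "z": -0.06, "rx": 0, "ry": 0, "rz": -0.755, "claw": 1},
    {"x": 0.612, "y": -0.293, "z": -0.06, "rx": 0, "ry": 0, "rz": -0.755, "claw": 1},
    {"x": 0.612, "y": -0.293, "z": -0.06, "rx": 0, "ry": 0, "rz": -0.755, "claw": 1},
  ],
)

```text
time: 1.55
tool_pos: [0.5338, -0.1167, 0.2711]
tool_rot: [3.141, 0.0, 0.978]
contact_force: [0.8, 0.3, 0.6]
opening: 0.0921
grip_force: 0.0
```

Emit:
step_arm(
  steps=[
    {"x": 0, "y": 0, "z": 0, "rx": 0, "ry": 0, "rz": -0.755, "claw": 1},
    {"x": 0, "y": 0, "z": 0, "rx": 0, "ry": 0, "rz": -0.755, "claw": 0},
    {"x": 0, "y": 0, "z": 0, "rx": 0, "ry": 0, "rz": -0.755, "claw": -0.2},
    {"x": 0, "y": 0, "z": 0, "rx": 0, "ry": 0, "rz": -0.755, "claw": -0.2},
    {"x": 0, "y": 0, "z": 0, "rx": 0, "ry": 0, "rz": -0.755, "claw": -0.2},
    {"x": 0, "y": 0, "z": 0, "rx": 0, "ry": 0, "rz": -0.755, "claw": -0.2},
    {"x": 0, "y": 0, "z": 0, "rx": 0, "ry": 0, "rz": -0.755, "claw": -0.2},
  ],
)

```text
time: 2.13
tool_pos: [0.5327, -0.1186, 0.2708]
tool_rot: [3.142, 0.0, 1.568]
contact_force: [-0.2, -0.2, 0.1]
opening: 0.0564
grip_force: 0.0
```

```bash
cat >> h.py <<'E'
from scipy.spatial.transform import Rotation as Ro
def wristT():
    s=robot.observe(); T=np.eye(4); T[:3,:3]=Ro.from_euler("xyz",s["tool_rot"]).as_matrix(); T[:3,3]=s["tool_pos"]
    return T@np.array(camera_params("wrist")["hand_eye"])
def wcloud(depth,T):
    p=camera_params("wrist"); rr,cc=np.mgrid[0:400,0:640]
    P=np.stack([(cc-p["cx"])/p["fx"]*depth,(rr-p["cy"])/p["fy"]*depth,depth],-1)
    return P@T[:3,:3].T+T[:3,3]
def wpix(r,c,z,T):
    p=camera_params("wrist"); d=T[:3,:3]@np.array([(c-p["cx"])/p["fx"],(r-p["cy"])/p["fy"],1.]); return T[:3,3]+d*(z-T[2,3])/d[2]
E
python3 - <<'E'
from h import *
T=wristT(); a,d=read_camera("wrist"); W=wcloud(d,T); np.save("W1.npy",W); np.save("T1.npy",T)
cv2.imwrite("pics/w1.png",a)
print(robot.observe()["tool_pos"],robot.observe()["tool_rot"])
for q,z in [("mouth",.04),("cradle",.04),("nose",.04),("knob",.085),("pivot",.085)]:
    for f in nets.landmark_of("wrist",q): print(q,round(f["conf"],2),np.round(f["pixel"]),wpix(*f["pixel"],z,T).round(4))
for n,m in [("plate",(W[...,2]>.007)&(W[...,2]<.013)),("knobtop",(W[...,2]>.1)&(W[...,2]<.11)&(W[...,1]<-.15)),("tube",(W[...,2]>.05)&(W[...,2]<.06)&(W[...,1]>-.06))]:
    m&=(abs(W[...,0]-.54)<.07)&(W[...,1]>-.28)&(W[...,1]<.09)
    P=W[m]
    if len(P)>4: print(n,len(P),P.mean(0).round(4),[np.round(v,4) for v in cv2.minAreaRect(P[:,:2].astype(np.float32))])
E
```

```text
[ 0.53273488 -0.11866963  0.27074649] [3.14158234e+00 8.65685300e-05 1.56763178e+00]
mouth 0.94 [ 98. 325.] [ 0.5461 -0.0246  0.04  ]
cradle 0.83 [138. 323.] [ 0.5439 -0.0728  0.04  ]
nose 0.58 [170. 321.] [ 0.5412 -0.1144  0.04  ]
knob 0.93 [271. 304.] [ 0.5182 -0.2386  0.085 ]
pivot 0.94 [208. 324.] [ 0.5441 -0.1517  0.085 ]
plate 8489 [ 0.5445 -0.0679  0.0108] [array([ 0.5439, -0.0762]), array([0.2652, 0.0901]), np.float64(89.2489)]
knobtop 86 [ 0.5176 -0.2324  0.1051] [array([ 0.5172, -0.2325]), array([0.0161, 0.0065]), np.float64(0.9978)]
tube 1672 [0.5448 0.0133 0.0559] [array([0.5454, 0.0125]), array([0.0724, 0.0334]), np.float64(89.6152)]
```

View pics/w1.png

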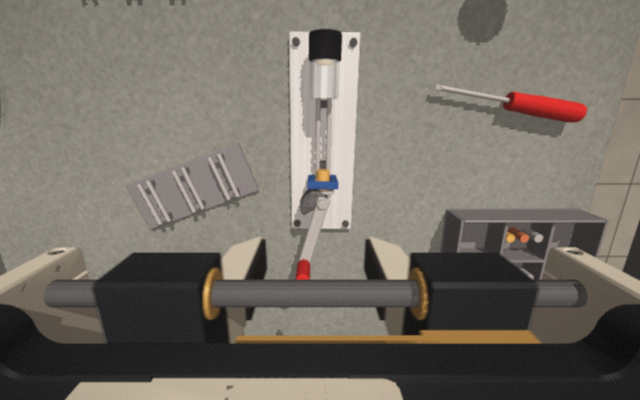

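The wrist view shows the holder plate at columns 290–360. The tube mouth is at (325,98), the nose at (321,170), the pivot at (324,208) and the knob at (304,271). The holder fits plate, tube and pivot distances within 1–2 mm. Next is the rack view.

Emit:
step_arm(
  steps=[
    {"x": 0.372, "y": -0.044, "z": 0.067, "rx": 0, "ry": 0, "rz": -0.055, "claw": -0.2},
    {"x": 0.372, "y": -0.044, "z": 0.067, "rx": 0, "ry": 0, "rz": -0.055, "claw": -0.2},
    {"x": 0.372, "y": -0.044, "z": 0.067, "rx": 0, "ry": 0, "rz": -0.055, "claw": -0.2},
    {"x": 0.372, "y": -0.044, "z": 0.067, "rx": 0, "ry": 0, "rz": -0.055, "claw": -0.2},
    {"x": 0.372, "y": -0.044, "z": 0.067, "rx": 0, "ry": 0, "rz": -0.055, "claw": -0.2},
    {"x": 0.372, "y": -0.044, "z": 0.067, "rx": 0, "ry": 0, "rz": -0.055, "claw": -0.2},
    {"x": 0.372, "y": -0.044, "z": 0.067, "rx": 0, "ry": 0, "rz": -0.055, "claw": -0.2},
    {"x": 0.372, "y": -0.044, "z": 0.067, "rx": 0, "ry": 0, "rz": -0.055, "claw": -0.2},
    {"x": 0.372, "y": -0.044, "z": 0.067, "rx": 0, "ry": 0, "rz": -0.055, "claw": -0.2},
  ],
)

```text
time: 3.18
tool_pos: [0.4992, 0.162, 0.2201]
tool_rot: [-3.141, 0.0, 1.617]
contact_force: [0.4, -0.3, 0.8]
opening: 0.0371
grip_force: 0.0
```

Run:
```python
from h import *
T=wristT(); a,d=read_camera("wrist"); W=wcloud(d,T)
cv2.imwrite("pics/w2.png",a)
s=robot.observe(); print(s["tool_pos"],s["tool_rot"],s["opening"],s["qpos"])
for q in ["fuse_a","dud"]:
    for f in nets.masks_of("wrist",q):
        P=W[f["region"]]; P=P[(P[:,2]>.031)&(P[:,2]<.05)]
        if len(P)>20: print(q,round(f["conf"],2),f["box"],P.mean(0).round(4),P[:,2].max().round(4),[np.round(v,4) for v in cv2.minAreaRect(P[:,:2].astype(np.float32))])
```

```text
[0.49966053 0.16066781 0.22045504] [-3.14152442e+00  5.40791657e-04  1.61531650e+00] 0.03696717455767742 [ 1.65353216e-01  3.47014722e-01  1.53466498e+00 -5.55216505e-04
  1.26004592e+00  1.21002870e-01]
fuse_a 0.91 [297.3, 99.0, 319.8, 157.7] [0.491  0.2225 0.0392] 0.0434 [array([0.4904, 0.2215]), array([0.0211, 0.0573]), np.float64(2.8965)]
fuse_a 0.88 [395.6, 95.4, 422.0, 153.1] [0.5984 0.2305 0.0391] 0.043 [array([0.6002, 0.2295]), array([0.0214, 0.0579]), np.float64(2.8871)]
dud 0.96 [348.2, 100.5, 368.5, 158.4] [0.5448 0.225  0.0392] 0.0434 [array([0.5459, 0.2242]), array([0.0216, 0.0573]), np.float64(3.1335)]
dud 0.68 [306.9, 253.1, 362.5, 335.8] [0.5372 0.015  0.0411] 0.0499 [array([ 0.5438, -0.004 ]), array([0.0327, 0.1074]), np.float64(1.4082)]
```

View pics/w2.png

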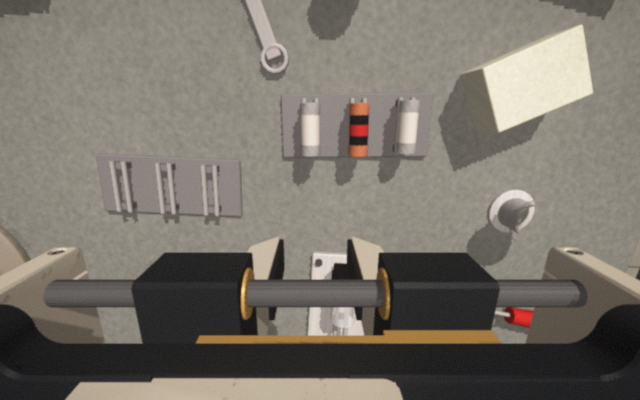

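The wrist view shows the rack with the near good fuse at (309,128), the dud at (358,129) and the far good fuse at (408,125). Their spacing is 55 mm as specified, and axis height and diameter also fit. I grip the near fuse 17 mm behind its middle.

Emit:
step_arm(
  steps=[
    {"x": 0.0595, "y": -0.0083, "z": 0.05, "rx": 0, "ry": 0, "rz": -0.008, "claw": -0.2},
    {"x": 0.0595, "y": -0.0083, "z": 0.1, "rx": 0, "ry": 0, "rz": -0.008, "claw": -0.2},
    {"x": 0.0595, "y": -0.0083, "z": 0.15, "rx": 0, "ry": 0, "rz": -0.008, "claw": -0.2},
    {"x": 0.0595, "y": -0.0083, "z": 0.2, "rx": 0, "ry": 0, "rz": -0.008, "claw": -0.2},
    {"x": 0.0595, "y": -0.0083, "z": 0.24, "rx": 0, "ry": 0, "rz": -0.008, "claw": -0.2},
    {"x": 0.0595, "y": -0.0083, "z": 0.278, "rx": 0, "ry": 0, "rz": -0.008, "claw": -0.2},
    {"x": 0.0595, "y": -0.0083, "z": 0.278, "rx": 0, "ry": 0, "rz": -0.008, "claw": -0.2},
  ],
)

```text
time: 3.92
tool_pos: [0.4907, 0.2027, 0.0084]
tool_rot: [-3.137, 0.001, 1.618]
contact_force: [-0.1, -0.4, -0.1]
opening: 0.0368
grip_force: 0.0
```

Emit:
step_arm(
  steps=[
    {"x": 0, "y": 0, "z": 0, "rx": 0, "ry": 0, "rz": 0, "claw": -1},
    {"x": 0, "y": 0, "z": 0, "rx": 0, "ry": 0, "rz": 0, "claw": -1},
    {"x": 0, "y": 0, "z": 0, "rx": 0, "ry": 0, "rz": 0, "claw": -1},
    {"x": 0, "y": 0, "z": 0, "rx": 0, "ry": 0, "rz": 0, "claw": -1},
  ],
  squeeze=20,
)

```text
time: 4.25
tool_pos: [0.4919, 0.2043, 0.0136]
tool_rot: [3.14, 0.0, 1.62]
contact_force: [-2.6, -2.9, 6.0]
opening: 0.0217
grip_force: 20.0
```

Emit:
step_arm(
  steps=[
    {"x": 0, "y": 0, "z": -0.04, "rx": 0, "ry": 0, "rz": 0, "claw": -1},
    {"x": 0, "y": 0, "z": -0.09, "rx": 0, "ry": 0, "rz": 0, "claw": -1},
    {"x": -0.03, "y": 0.0051, "z": -0.13, "rx": 0, "ry": 0, "rz": 0.01, "claw": -1},
    {"x": -0.08, "y": 0.011, "z": -0.13, "rx": 0, "ry": 0, "rz": 0.02, "claw": -1},
    {"x": -0.135, "y": 0.018, "z": -0.13, "rx": 0, "ry": 0, "rz": 0.03, "claw": -1},
    {"x": -0.19, "y": 0.026, "z": -0.13, "rx": 0, "ry": 0, "rz": 0.04, "claw": -1},
    {"x": -0.245, "y": 0.033, "z": -0.13, "rx": 0, "ry": 0, "rz": 0.06, "claw": -1},
    {"x": -0.3, "y": 0.041, "z": -0.13, "rx": 0, "ry": 0, "rz": 0.08, "claw": -1},
    {"x": -0.345, "y": 0.047, "z": -0.13, "rx": 0, "ry": 0, "rz": 0.08, "claw": -1},
    {"x": -0.3745, "y": 0.0511, "z": -0.13, "rx": 0, "ry": 0, "rz": 0.08, "claw": -1},
    {"x": -0.3745, "y": 0.0511, "z": -0.13, "rx": 0, "ry": 0, "rz": 0.08, "claw": -1},
  ],
)

```text
time: 5.17
tool_pos: [0.5451, -0.0787, 0.1107]
tool_rot: [3.138, 0.002, 1.553]
contact_force: [0.2, -0.3, -0.6]
opening: 0.0213
grip_force: 20.0
```

Run:
```python
from h import *
T=wristT(); a,d=read_camera("wrist"); W=wcloud(d,T)
cv2.imwrite("pics/w3.png",a)
s=robot.observe(); print(s["time"],s["tool_pos"],s["tool_rot"],s["opening"],s["grip_force"])
for q in ["fuse_a"]:
    for f in nets.masks_of("wrist",q):
        P=W[f["region"]]; P=P[P[:,2]>.1]
        if len(P)>20: print(q,round(f["conf"],2),f["box"],P.mean(0).round(4),P[:,2].max().round(4),[np.round(v,4) for v in cv2.minAreaRect(P[:,:2].astype(np.float32))],P[:,1].min(),P[:,1].max())
for f in nets.landmark_of("wrist","mouth"): print(f["conf"],f["pixel"],wpix(*f["pixel"],.04,T))
tz=(W[...,2]>.046)&(W[...,2]<.065)&(abs(W[...,0]-.54)<.03)&(W[...,1]>-.05)&(W[...,1]<.08); P=W[tz]
print([np.round(v,4) for v in cv2.minAreaRect(P[:,:2].astype(np.float32))])
for y in np.arange(-.03,.05,.01):
    Q=P[abs(P[:,1]-y)<.003]
    if len(Q)>3: print(round(y,3),len(Q),Q[:,0].min().round(4),Q[:,0].max().round(4),Q[:,2].max().round(4))
```

```text
5.2167 [ 0.54442763 -0.07631127  0.1104588 ] [3.13926281e+00 8.01748245e-04 1.55371601e+00] 0.021084623429758042 19.95618760585785
fuse_a 0.63 [292.1, 173.2, 336.0, 279.7] [ 0.5458 -0.0531  0.1365] 0.2695 [array([ 0.5452, -0.0415]), array([0.0839, 0.0224]), np.float64(89.2421)] -0.08326870106186496 0.00048319481927372454
0.79 [140.4, 310.6] [ 0.54334636 -0.02097207  0.04      ]
[array([0.5449, 0.0121]), array([0.0371, 0.0722]), np.float64(0.5136)]
-0.02 375 0.529 0.5599 0.059
-0.01 382 0.5287 0.5598 0.0589
0.0 407 0.5291 0.5598 0.0589
0.01 419 0.5289 0.5606 0.0594
0.02 514 0.5265 0.5626 0.0614
0.03 544 0.5262 0.5633 0.0616
0.04 565 0.5267 0.5632 0.0615
```

View pics/w3.png

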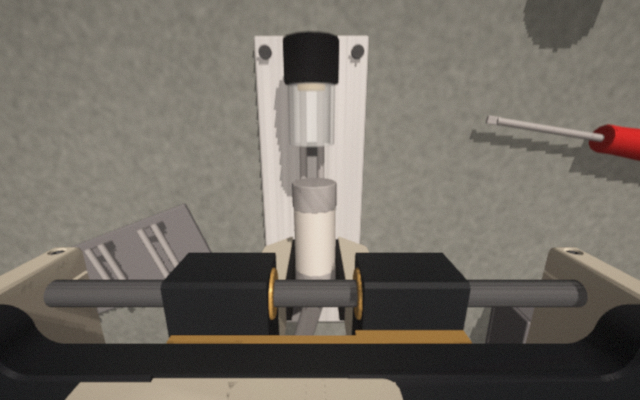

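The view shows the held fuse with its front at (315,183), in line with the tube mouth at (311,143). The fuse is 18 mm ahead of the TCP as planned. Next I lower it into the cradle.

Emit:
step_arm(
  steps=[
    {"x": 0, "y": 0, "z": 0.04, "rx": 0, "ry": 0, "rz": -0.005, "claw": -1},
    {"x": 0, "y": 0, "z": 0.075, "rx": 0, "ry": 0, "rz": -0.005, "claw": -1},
    {"x": 0, "y": 0, "z": 0.1, "rx": 0, "ry": 0, "rz": -0.005, "claw": -1},
    {"x": 0, "y": 0, "z": 0.11, "rx": 0, "ry": 0, "rz": -0.005, "claw": -1},
    {"x": 0, "y": 0, "z": 0.115, "rx": 0, "ry": 0, "rz": -0.005, "claw": -1},
    {"x": 0, "y": 0, "z": 0.115, "rx": 0, "ry": 0, "rz": -0.005, "claw": -1},
  ],
)

```text
time: 5.82
tool_pos: [0.5438, -0.0728, 0.0238]
tool_rot: [-3.141, -0.0, 1.563]
contact_force: [-0.1, 0.0, 0.2]
opening: 0.0213
grip_force: 20.0
```

Emit:
step_arm(
  steps=[
    {"x": 0.01, "y": 0, "z": 0.001, "rx": 0, "ry": 0, "rz": 0, "claw": -1},
    {"x": 0.02, "y": 0, "z": 0.001, "rx": 0, "ry": 0, "rz": 0, "claw": -1},
    {"x": 0.028, "y": 0, "z": 0.001, "rx": 0, "ry": 0, "rz": 0, "claw": -1},
    {"x": 0.034, "y": 0, "z": 0.001, "rx": 0, "ry": 0, "rz": 0, "claw": -1},
    {"x": 0.04, "y": 0, "z": 0.001, "rx": 0, "ry": 0, "rz": 0, "claw": -1},
    {"x": 0.044, "y": 0, "z": 0.001, "rx": 0, "ry": 0, "rz": 0, "claw": -1},
    {"x": 0.044, "y": 0, "z": 0.001, "rx": 0, "ry": 0, "rz": 0, "claw": -1},
  ],
)

```text
time: 6.4
tool_pos: [0.5443, -0.04, 0.0234]
tool_rot: [3.141, 0.0, 1.562]
contact_force: [-4.1, -0.1, 6.7]
opening: 0.0211
grip_force: 20.0
```

Emit:
step_arm(
  steps=[
    {"x": 0, "y": 0, "z": 0, "rx": 0, "ry": 0, "rz": 0, "claw": -0.3},
    {"x": 0, "y": 0, "z": 0, "rx": 0, "ry": 0, "rz": 0, "claw": -0.3},
    {"x": -0.006, "y": -0.0008, "z": 0, "rx": 0, "ry": 0, "rz": 0, "claw": -0.3},
    {"x": -0.0115, "y": -0.0008, "z": 0, "rx": 0, "ry": 0, "rz": 0, "claw": -0.3},
    {"x": -0.0115, "y": -0.0008, "z": 0, "rx": 0, "ry": 0, "rz": 0, "claw": -1},
    {"x": -0.0115, "y": -0.0008, "z": 0, "rx": 0, "ry": 0, "rz": 0, "claw": -1},
    {"x": -0.0115, "y": -0.0008, "z": 0, "rx": 0, "ry": 0, "rz": 0, "claw": -1},
  ],
  squeeze=15,
)

```text
time: 6.98
tool_pos: [0.5434, -0.0498, 0.0224]
tool_rot: [3.142, 0.0, 1.561]
contact_force: [-0.3, -0.2, -0.3]
opening: 0.0212
grip_force: 15.0
```

Emit:
step_arm(
  steps=[
    {"x": 0.002, "y": 0, "z": 0, "rx": 0, "ry": 0, "rz": 0, "claw": -1},
    {"x": 0.004, "y": 0, "z": 0, "rx": 0, "ry": 0, "rz": 0, "claw": -1},
    {"x": 0.005, "y": 0, "z": 0, "rx": 0, "ry": 0, "rz": 0, "claw": -1},
    {"x": 0.005, "y": 0, "z": 0, "rx": 0, "ry": 0, "rz": 0, "claw": -1},
  ],
)

```text
time: 7.32
tool_pos: [0.5434, -0.0455, 0.0225]
tool_rot: [-3.142, -0.0, 1.562]
contact_force: [1.6, 0.2, -0.5]
opening: 0.0211
grip_force: 15.0
```

Emit:
step_arm(
  steps=[
    {"x": 0.001, "y": 0, "z": 0, "rx": 0, "ry": 0, "rz": 0, "claw": -1},
    {"x": 0.002, "y": 0, "z": 0, "rx": 0, "ry": 0, "rz": 0, "claw": -1},
    {"x": 0.003, "y": 0, "z": 0, "rx": 0, "ry": 0, "rz": 0, "claw": -1},
    {"x": 0.003, "y": 0, "z": 0, "rx": 0, "ry": 0, "rz": 0, "claw": -1},
  ],
)

```text
time: 7.65
tool_pos: [0.5435, -0.0434, 0.0225]
tool_rot: [3.142, 0.0, 1.561]
contact_force: [-0.4, -0.4, -0.1]
opening: 0.0213
grip_force: 15.0
```

Emit:
step_arm(
  steps=[
    {"x": 0.001, "y": 0, "z": 0, "rx": 0, "ry": 0, "rz": 0, "claw": -1},
    {"x": 0.002, "y": 0, "z": 0, "rx": 0, "ry": 0, "rz": 0, "claw": -1},
    {"x": 0.003, "y": 0, "z": 0, "rx": 0, "ry": 0, "rz": 0, "claw": -1},
    {"x": 0.003, "y": 0, "z": 0, "rx": 0, "ry": 0, "rz": 0, "claw": -1},
  ],
)

```text
time: 7.98
tool_pos: [0.5435, -0.0417, 0.0225]
tool_rot: [3.141, 0.001, 1.562]
contact_force: [-0.5, -2.5, -0.3]
opening: 0.0213
grip_force: 15.0
```

Emit:
step_arm(
  steps=[
    {"x": 0.001, "y": 0, "z": 0, "rx": 0, "ry": 0, "rz": 0, "claw": -1},
    {"x": 0.001, "y": 0, "z": 0, "rx": 0, "ry": 0, "rz": 0, "claw": -1},
    {"x": 0.001, "y": 0, "z": 0, "rx": 0, "ry": 0, "rz": 0, "claw": -1},
  ],
)

```text
time: 8.23
tool_pos: [0.5435, -0.0413, 0.0225]
tool_rot: [3.142, 0.001, 1.561]
contact_force: [-0.9, -4.8, -0.8]
opening: 0.0216
grip_force: 15.0
```

The spring contact is felt, with the first fuse's middle about 10 mm inside the mouth. I release and go for the far good fuse.

Emit:
step_arm(
  steps=[
    {"x": 0, "y": 0, "z": 0, "rx": 0, "ry": 0, "rz": 0, "claw": -0.2},
    {"x": 0, "y": 0, "z": 0, "rx": 0, "ry": 0, "rz": 0, "claw": -0.2},
    {"x": 0, "y": 0, "z": -0.04, "rx": 0, "ry": 0, "rz": 0, "claw": -0.2},
    {"x": 0, "y": 0, "z": -0.09, "rx": 0, "ry": 0, "rz": 0, "claw": -0.2},
    {"x": 0.05, "y": 0.01, "z": -0.13, "rx": 0, "ry": 0, "rz": -0.02, "claw": -0.2},
    {"x": 0.1, "y": 0.02, "z": -0.13, "rx": 0, "ry": 0, "rz": -0.04, "claw": -0.2},
    {"x": 0.155, "y": 0.031, "z": -0.13, "rx": 0, "ry": 0, "rz": -0.06, "claw": -0.2},
    {"x": 0.21, "y": 0.042, "z": -0.13, "rx": 0, "ry": 0, "rz": -0.0764, "claw": -0.2},
    {"x": 0.265, "y": 0.053, "z": -0.13, "rx": 0, "ry": 0, "rz": -0.0764, "claw": -0.2},
    {"x": 0.32, "y": 0.064, "z": -0.13, "rx": 0, "ry": 0, "rz": -0.0764, "claw": -0.2},
    {"x": 0.3603, "y": 0.0725, "z": -0.13, "rx": 0, "ry": 0, "rz": -0.0764, "claw": -0.2},
    {"x": 0.3603, "y": 0.0725, "z": -0.13, "rx": 0, "ry": 0, "rz": -0.0764, "claw": -0.2},
  ],
)

```text
time: 9.23
tool_pos: [0.6003, 0.2361, 0.1197]
tool_rot: [3.14, -0.003, 1.627]
contact_force: [-0.6, -1.4, 0.2]
opening: 0.0367
grip_force: 0.0
```

Run:
```python
from h import *
s=robot.observe(); print(s["time"],s["tool_pos"],s["tool_rot"],s["opening"])
T=wristT(); a,d=read_camera("wrist"); W=wcloud(d,T)
for f in nets.masks_of("wrist","fuse_a"):
    P=W[f["region"]]; P=P[(P[:,2]>.031)&(P[:,2]<.05)]
    if len(P)>20: print(round(f["conf"],2),f["box"],P.mean(0).round(4),[np.round(v,4) for v in cv2.minAreaRect(P[:,:2].astype(np.float32))])
a,d=read_camera("top")
cv2.imwrite("pics/t2.png",a)
```

```text
9.2333 [0.60028881 0.23613065 0.11974749] [ 3.14042389e+00 -2.92748085e-03  1.62688165e+00] 0.0367016099253451
0.9 [300.4, 177.9, 328.6, 249.1] [0.6004 0.2318 0.0393] [array([0.6003, 0.2298]), array([0.0214, 0.0579]), np.float64(2.732)]
```

Emit:
step_arm(
  steps=[
    {"x": 0, "y": 0, "z": 0.01, "rx": 0, "ry": 0, "rz": 0, "claw": -0.2},
    {"x": 0, "y": 0, "z": 0.05, "rx": 0, "ry": 0, "rz": 0, "claw": -0.2},
    {"x": 0, "y": 0, "z": 0.095, "rx": 0, "ry": 0, "rz": 0, "claw": -0.2},
    {"x": 0, "y": 0, "z": 0.13, "rx": 0, "ry": 0, "rz": 0, "claw": -0.2},
    {"x": 0, "y": 0, "z": 0.142, "rx": 0, "ry": 0, "rz": 0, "claw": -0.2},
    {"x": 0, "y": 0, "z": 0.142, "rx": 0, "ry": 0, "rz": 0, "claw": -1},
    {"x": 0, "y": 0, "z": 0.142, "rx": 0, "ry": 0, "rz": 0, "claw": -1},
    {"x": 0, "y": 0, "z": 0.142, "rx": 0, "ry": 0, "rz": 0, "claw": -1},
    {"x": 0, "y": 0, "z": 0.142, "rx": 0, "ry": 0, "rz": 0, "claw": -1},
  ],
  squeeze=20,
)

```text
time: 10.13
tool_pos: [0.6008, 0.2289, 0.0153]
tool_rot: [3.14, 0.0, 1.621]
contact_force: [-2.8, -1.8, 2.2]
opening: 0.0213
grip_force: 20.0
```

Emit:
step_arm(
  steps=[
    {"x": 0, "y": 0, "z": -0.04, "rx": 0, "ry": 0, "rz": 0, "claw": -1},
    {"x": 0, "y": 0, "z": -0.09, "rx": 0, "ry": 0, "rz": 0, "claw": -1},
    {"x": -0.045, "y": -0.011, "z": -0.12, "rx": 0, "ry": 0, "rz": 0.01, "claw": -1},
    {"x": -0.09, "y": -0.022, "z": -0.13, "rx": 0, "ry": 0, "rz": 0.02, "claw": -1},
    {"x": -0.14, "y": -0.034, "z": -0.13, "rx": 0, "ry": 0, "rz": 0.03, "claw": -1},
    {"x": -0.19, "y": -0.046, "z": -0.13, "rx": 0, "ry": 0, "rz": 0.04, "claw": -1},
    {"x": -0.24, "y": -0.058, "z": -0.13, "rx": 0, "ry": 0, "rz": 0.05, "claw": -1},
    {"x": -0.29, "y": -0.07, "z": -0.13, "rx": 0, "ry": 0, "rz": 0.06, "claw": -1},
    {"x": -0.34, "y": -0.082, "z": -0.13, "rx": 0, "ry": 0, "rz": 0.0777, "claw": -1},
    {"x": -0.38, "y": -0.092, "z": -0.13, "rx": 0, "ry": 0, "rz": 0.0777, "claw": -1},
    {"x": -0.4055, "y": -0.0975, "z": -0.13, "rx": 0, "ry": 0, "rz": 0.0777, "claw": -1},
    {"x": -0.4055, "y": -0.0975, "z": -0.13, "rx": 0, "ry": 0, "rz": 0.0777, "claw": -1},
  ],
)

```text
time: 11.13
tool_pos: [0.5432, -0.0825, 0.1127]
tool_rot: [3.138, 0.002, 1.556]
contact_force: [0.0, -0.2, -0.3]
opening: 0.0216
grip_force: 20.0
```

Run:
```python
from h import *
T=wristT(); a,d=read_camera("wrist"); W=wcloud(d,T)
cv2.imwrite("pics/w4.png",a)
s=robot.observe(); print(s["time"],s["tool_pos"],s["tool_rot"],s["opening"],s["grip_force"])
```

```text
11.1833 [ 0.54336204 -0.08043482  0.11250317] [3.13828218e+00 1.06198429e-03 1.55681753e+00] 0.021546868909957936 19.999742209911346
```

View pics/w4.png

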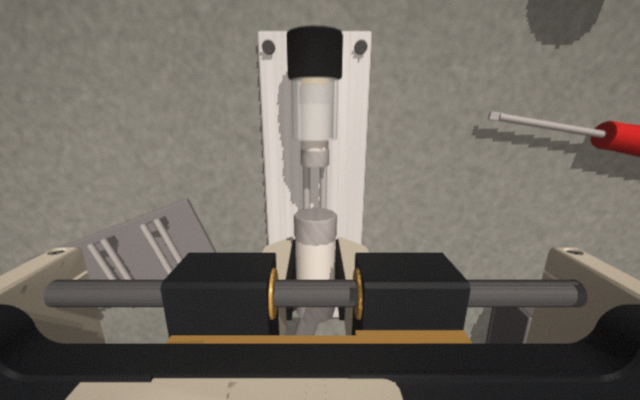

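The first fuse sits in the tube with its rear cap at (314,155). The second is held in line with its front at (315,215), and there is a gap between them. I lower it.

Emit:
step_arm(
  steps=[
    {"x": 0, "y": 0, "z": 0.03, "rx": 0, "ry": 0, "rz": 0, "claw": -1},
    {"x": 0, "y": 0, "z": 0.065, "rx": 0, "ry": 0, "rz": 0, "claw": -1},
    {"x": 0, "y": 0, "z": 0.095, "rx": 0, "ry": 0, "rz": 0, "claw": -1},
    {"x": 0, "y": 0, "z": 0.108, "rx": 0, "ry": 0, "rz": 0, "claw": -1},
    {"x": 0, "y": 0, "z": 0.115, "rx": 0, "ry": 0, "rz": 0, "claw": -1},
    {"x": 0, "y": 0, "z": 0.116, "rx": 0, "ry": 0, "rz": 0, "claw": -1},
    {"x": 0, "y": 0, "z": 0.116, "rx": 0, "ry": 0, "rz": 0, "claw": -1},
  ],
)

```text
time: 11.77
tool_pos: [0.5436, -0.0778, 0.025]
tool_rot: [3.14, 0.0, 1.561]
contact_force: [-0.2, -0.3, -0.4]
opening: 0.0214
grip_force: 20.0
```

Emit:
step_arm(
  steps=[
    {"x": 0.002, "y": 0, "z": 0.001, "rx": 0, "ry": 0, "rz": 0, "claw": -1},
    {"x": 0.004, "y": 0, "z": 0.001, "rx": 0, "ry": 0, "rz": 0, "claw": -1},
    {"x": 0.006, "y": 0, "z": 0.001, "rx": 0, "ry": 0, "rz": 0, "claw": -1},
    {"x": 0.007, "y": 0, "z": 0.001, "rx": 0, "ry": 0, "rz": 0, "claw": -1},
    {"x": 0.007, "y": 0, "z": 0.001, "rx": 0, "ry": 0, "rz": 0, "claw": -1},
  ],
)

```text
time: 12.18
tool_pos: [0.5433, -0.0735, 0.0245]
tool_rot: [3.14, 0.001, 1.561]
contact_force: [-2.1, -2.9, 5.8]
opening: 0.0215
grip_force: 20.0
```

Emit:
step_arm(
  steps=[
    {"x": 0.001, "y": 0, "z": 0, "rx": 0, "ry": 0, "rz": 0, "claw": -1},
    {"x": 0.002, "y": 0, "z": 0, "rx": 0, "ry": 0, "rz": 0, "claw": -1},
    {"x": 0.002, "y": 0, "z": 0, "rx": 0, "ry": 0, "rz": 0, "claw": -1},
  ],
)

```text
time: 12.43
tool_pos: [0.5434, -0.0728, 0.0245]
tool_rot: [3.14, 0.002, 1.561]
contact_force: [-3.9, -6.2, 6.4]
opening: 0.0213
grip_force: 20.0
```

Emit:
step_arm(
  steps=[
    {"x": 0.001, "y": 0, "z": 0, "rx": 0, "ry": 0, "rz": 0, "claw": -1},
    {"x": 0.002, "y": 0, "z": 0, "rx": 0, "ry": 0, "rz": 0, "claw": -1},
    {"x": 0.002, "y": 0, "z": 0, "rx": 0, "ry": 0, "rz": 0, "claw": -1},
  ],
)

```text
time: 12.68
tool_pos: [0.5434, -0.0722, 0.0246]
tool_rot: [3.14, 0.004, 1.561]
contact_force: [-4.3, -10.9, 5.4]
opening: 0.0217
grip_force: 20.0
```

Both fuses are home, with the 8 N/mm spring felt. I release and go to the knob.

Emit:
step_arm(
  steps=[
    {"x": -0.001, "y": 0, "z": 0, "rx": 0, "ry": 0, "rz": 0, "claw": -0.3},
    {"x": -0.001, "y": 0, "z": 0, "rx": 0, "ry": 0, "rz": 0, "claw": -0.3},
    {"x": -0.001, "y": 0, "z": 0, "rx": 0, "ry": 0, "rz": 0, "claw": -0.3},
    {"x": -0.001, "y": 0, "z": -0.04, "rx": 0, "ry": 0, "rz": 0, "claw": -0.3},
    {"x": -0.001, "y": 0, "z": -0.09, "rx": 0, "ry": 0, "rz": 0, "claw": 0},
    {"x": -0.001, "y": 0, "z": -0.14, "rx": 0, "ry": 0, "rz": 0, "claw": 0.1},
    {"x": -0.05, "y": -0.008, "z": -0.17, "rx": 0, "ry": 0, "rz": 0.1, "claw": 0.1},
    {"x": -0.1, "y": -0.016, "z": -0.17, "rx": 0, "ry": 0, "rz": 0.2, "claw": 0.1},
    {"x": -0.15, "y": -0.023, "z": -0.17, "rx": 0, "ry": 0, "rz": 0.3, "claw": 0.1},
    {"x": -0.2, "y": -0.03, "z": -0.17, "rx": 0, "ry": 0, "rz": 0.336, "claw": 0.1},
    {"x": -0.222, "y": -0.032, "z": -0.17, "rx": 0, "ry": 0, "rz": 0.336, "claw": 0.1},
    {"x": -0.222, "y": -0.032, "z": -0.17, "rx": 0, "ry": 0, "rz": 0.336, "claw": 0.1},
  ],
)

```text
time: 13.68
tool_pos: [0.5167, -0.2398, 0.1507]
tool_rot: [3.141, 0.001, 1.292]
contact_force: [0.8, -0.4, -0.0]
opening: 0.0504
grip_force: 0.0
```

Run:
```python
from h import *
read_camera("top")
T=wristT(); a,d=read_camera("wrist"); W=wcloud(d,T); np.save("W5.npy",W); np.save("T5.npy",T)
cv2.imwrite("pics/w5.png",a)
s=robot.observe(); print(s["time"],s["tool_pos"],s["tool_rot"],s["opening"])
for q,z in [("mouth",.04),("nose",.04),("knob",.085),("pivot",.085)]:
    for f in nets.landmark_of("wrist",q): print(q,round(f["conf"],2),np.round(f["pixel"]),wpix(*f["pixel"],z,T).round(4))
```

```text
13.7833 [ 0.51695727 -0.23611037  0.15049732] [-3.14114358e+00 -7.98371685e-04  1.29525463e+00] 0.05058691152013623
nose 0.75 [ 52. 304.] [ 0.5432 -0.1143  0.04  ]
nose 0.54 [217. 313.] [ 0.5105 -0.2542  0.04  ]
knob 0.87 [215. 315.] [ 0.5175 -0.2377  0.085 ]
pivot 0.75 [ 99. 318.] [ 0.5433 -0.1543  0.085 ]
```

View pics/w5.png

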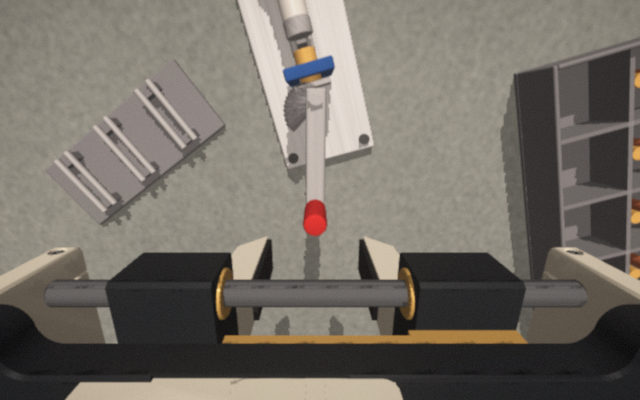

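The view shows the knob at (315,217), the lever up to the pivot at (318,95), the nose at (305,52) and the rear fuse end at (299,30). I measure the gap from the saved picture and descend onto the knob.

```bash
cat >> h.py <<'E'
def proj(X,T):
    p=camera_params("wrist"); c=T[:3,:3].T@(np.array(X)-T[:3,3]); return p["fy"]*c[1]/c[2]+p["cy"],p["fx"]*c[0]/c[2]+p["cx"]
E
python3 - <<'E'
from h import *
T=np.load("T5.npy"); a=cv2.imread("pics/w5.png"); W=np.load("W5.npy")
for y in np.arange(-.135,-.085,.002):
    x=.5435+.013*(y+.05); r,c=proj([x,y,.05],T); r=int(round(r));c=int(round(c))
    if 0<=r<400: print(round(y,3),r,c,a[r,c],W[r,c].round(4))
# knob waypoints table
E
```

```text
-0.135 77 310 [ 72 127 170] [ 0.5423 -0.1352  0.0502]
-0.133 74 309 [118  75  54] [ 0.542  -0.1338  0.0589]
-0.131 72 309 [149  92  61] [ 0.5424 -0.1325  0.0596]
-0.129 69 308 [153  94  61] [ 0.5422 -0.1302  0.059 ]
-0.127 66 307 [157  98  63] [ 0.5421 -0.128   0.0596]
-0.125 64 307 [155  98  63] [ 0.5425 -0.1267  0.0599]
-0.123 61 306 [110 174 222] [ 0.5425 -0.1231  0.0505]
-0.121 58 305 [ 99 183 233] [ 0.5423 -0.1208  0.0503]
-0.119 56 305 [102 185 234] [ 0.5427 -0.1193  0.0497]
-0.117 53 304 [100 183 233] [ 0.5426 -0.1171  0.05  ]
-0.115 50 303 [100 182 232] [ 0.5424 -0.1147  0.0494]
-0.113 47 303 [ 74 116 152] [ 0.5434 -0.1082  0.026 ]
-0.111 45 302 [63 64 67] [ 0.543  -0.1066  0.0265]
-0.109 42 301 [130 136 145] [ 0.5431 -0.1011  0.0115]
-0.107 39 301 [120 125 132] [ 0.5434 -0.103   0.0314]
-0.105 36 300 [71 75 79] [ 0.5431 -0.103   0.0422]
-0.103 34 299 [76 79 85] [ 0.5426 -0.103   0.049 ]
-0.101 31 298 [166 173 183] [ 0.5425 -0.1011  0.0506]
-0.099 28 298 [169 175 188] [ 0.543  -0.0999  0.0538]
-0.097 25 297 [168 176 185] [ 0.5429 -0.0972  0.0513]
-0.095 22 296 [171 178 187] [ 0.5428 -0.0947  0.0502]
-0.093 20 296 [173 181 191] [ 0.5432 -0.0938  0.0517]
-0.091 17 295 [174 182 191] [ 0.543  -0.0919  0.0522]
-0.089 14 294 [209 222 231] [ 0.5429 -0.0894  0.0508]
-0.087 11 293 [217 229 236] [ 0.5427 -0.0876  0.0521]
```

Emit:
step_arm(
  steps=[
    {"x": -0.001, "y": 0, "z": 0.04, "rx": 0, "ry": 0, "rz": 0, "claw": 0.1},
    {"x": -0.001, "y": 0, "z": 0.08, "rx": 0, "ry": 0, "rz": 0, "claw": 0.1},
    {"x": -0.001, "y": 0, "z": 0.105, "rx": 0, "ry": 0, "rz": 0, "claw": 0.1},
    {"x": -0.001, "y": 0, "z": 0.105, "rx": 0, "ry": 0, "rz": 0, "claw": 0.1},
    {"x": -0.001, "y": 0, "z": 0.105, "rx": 0, "ry": 0, "rz": 0, "claw": -0.3},
  ],
)

```text
time: 14.4
tool_pos: [0.5168, -0.2359, 0.0717]
tool_rot: [-3.14, -0.001, 1.298]
contact_force: [0.3, -0.2, 0.6]
opening: 0.0471
grip_force: 0.0
```

The picture puts the nose face at y = -0.114 and the fuse's rear at y = -0.103, a gap of about 11 mm. Adding 3 mm of squeeze gives a lever turn of about 1.3 rad from here. I grip the knob and turn.

Emit:
step_arm(
  steps=[
    {"x": 0, "y": 0, "z": 0, "rx": 0, "ry": 0, "rz": 0, "claw": -1},
    {"x": 0, "y": 0, "z": 0, "rx": 0, "ry": 0, "rz": 0, "claw": -1},
    {"x": 0, "y": 0, "z": 0, "rx": 0, "ry": 0, "rz": 0, "claw": -1},
    {"x": 0, "y": 0, "z": 0, "rx": 0, "ry": 0, "rz": 0, "claw": -1},
    {"x": 0, "y": 0, "z": 0, "rx": 0, "ry": 0, "rz": 0, "claw": -1},
  ],
  squeeze=15,
)

```text
time: 14.82
tool_pos: [0.5171, -0.2372, 0.0729]
tool_rot: [3.141, 0.001, 1.296]
contact_force: [-0.5, 1.5, 3.8]
opening: 0.0174
grip_force: 15.0
```

Emit:
step_arm(
  steps=[
    {"x": 0.0002, "y": -0.0072, "z": 0, "rx": 0, "ry": 0, "rz": 0.0764, "claw": -1},
    {"x": 0.0009, "y": -0.0144, "z": 0, "rx": 0, "ry": 0, "rz": 0.1528, "claw": -1},
    {"x": 0.0022, "y": -0.0227, "z": 0, "rx": 0, "ry": 0, "rz": 0.242, "claw": -1},
    {"x": 0.004, "y": -0.0308, "z": 0, "rx": 0, "ry": 0, "rz": 0.331, "claw": -1},
    {"x": 0.0065, "y": -0.0389, "z": 0, "rx": 0, "ry": 0, "rz": 0.42, "claw": -1},
    {"x": 0.0095, "y": -0.0467, "z": 0, "rx": 0, "ry": 0, "rz": 0.509, "claw": -1},
    {"x": 0.013, "y": -0.0543, "z": 0, "rx": 0, "ry": 0, "rz": 0.598, "claw": -1},
    {"x": 0.0171, "y": -0.0617, "z": 0, "rx": 0, "ry": 0, "rz": 0.688, "claw": -1},
    {"x": 0.0216, "y": -0.0687, "z": 0, "rx": 0, "ry": 0, "rz": 0.777, "claw": -1},
    {"x": 0.0267, "y": -0.0755, "z": 0, "rx": 0, "ry": 0, "rz": 0.866, "claw": -1},
    {"x": 0.0322, "y": -0.0818, "z": 0, "rx": 0, "ry": 0, "rz": 0.955, "claw": -1},
    {"x": 0.0322, "y": -0.0818, "z": 0, "rx": 0, "ry": 0, "rz": 0.955, "claw": -1},
  ],
)

```text
time: 15.82
tool_pos: [0.4652, -0.1971, 0.0729]
tool_rot: [3.139, -0.002, 0.544]
contact_force: [3.0, 1.0, 2.5]
opening: 0.0173
grip_force: 15.0
```

Emit:
step_arm(
  steps=[
    {"x": 0.0002, "y": -0.0072, "z": 0, "rx": 0, "ry": 0, "rz": 0.0764, "claw": -1},
    {"x": 0.0009, "y": -0.0144, "z": 0, "rx": 0, "ry": 0, "rz": 0.1528, "claw": -1},
    {"x": 0.0022, "y": -0.0227, "z": 0, "rx": 0, "ry": 0, "rz": 0.242, "claw": -1},
    {"x": 0.0037, "y": -0.0297, "z": 0, "rx": 0, "ry": 0, "rz": 0.318, "claw": -1},
    {"x": 0.0037, "y": -0.0297, "z": 0, "rx": 0, "ry": 0, "rz": 0.318, "claw": -1},
  ],
)

```text
time: 16.23
tool_pos: [0.4564, -0.1771, 0.0729]
tool_rot: [3.139, -0.002, 0.297]
contact_force: [4.9, 1.4, 3.6]
opening: 0.0176
grip_force: 15.0
```

Run:
```python
from h import *
T=wristT(); a,d=read_camera("wrist"); W=wcloud(d,T)
cv2.imwrite("pics/w6.png",a)
s=robot.observe(); p=np.array(s["tool_pos"]); v=p[:2]-[.543,-.153]; print(s["time"],p,s["tool_rot"],np.arctan2(-v[0],-v[1]),np.hypot(*v),s["contact_force"])
for y in np.arange(-.125,-.085,.0015):
    x=.5427+.013*(y+.1); r,c=proj([x,y,.05],T); r=int(round(r));c=int(round(c))
    if 0<=r<400 and 0<=c<640: print(round(y,4),r,c,a[r,c],W[r,c].round(4))
```

```text
16.2833 [ 0.45640821 -0.17706098  0.07285432] [ 3.13979868e+00 -2.36988215e-03  2.99348429e-01] 1.2997668939350746 0.0898725114746576 [4.48031769 0.29353614 4.91036629]
-0.125 79 270 [150  92  59] [ 0.5417 -0.1265  0.0589]
-0.1235 78 267 [103 175 224] [ 0.5422 -0.1232  0.0491]
-0.122 77 265 [102 185 234] [ 0.5424 -0.122   0.049 ]
-0.1205 76 262 [100 183 233] [ 0.5424 -0.1203  0.0492]
-0.119 75 260 [100 182 234] [ 0.5425 -0.1193  0.0506]
-0.1175 74 257 [ 97 179 231] [ 0.5425 -0.1177  0.0512]
-0.116 73 254 [ 96 179 230] [ 0.5426 -0.1155  0.049 ]
-0.1145 72 252 [ 96 178 230] [ 0.5428 -0.1142  0.0485]
-0.113 71 249 [ 99 179 231] [ 0.5427 -0.1128  0.05  ]
-0.1115 71 247 [ 94 174 227] [ 0.5424 -0.1119  0.0508]
-0.11 70 244 [ 95 175 228] [ 0.5423 -0.1103  0.0511]
-0.1085 69 241 [ 92 171 227] [ 0.5425 -0.108   0.0491]
-0.107 68 239 [ 91 172 225] [ 0.5426 -0.1069  0.0493]
-0.1055 67 236 [ 93 171 226] [ 0.5426 -0.1055  0.0504]
-0.104 66 234 [ 95 174 226] [ 0.5428 -0.1039  0.0491]
-0.1025 65 231 [ 70 104 134] [ 0.5428 -0.1025  0.0502]
-0.101 64 228 [160 166 177] [ 0.5427 -0.1013  0.052 ]
-0.0995 63 226 [166 171 183] [ 0.5429 -0.1002  0.0519]
-0.098 63 223 [164 170 181] [ 0.5424 -0.0984  0.0512]
-0.0965 62 220 [163 170 181] [ 0.5424 -0.0968  0.0515]
-0.095 61 218 [162 170 182] [ 0.5426 -0.0957  0.0519]
-0.0935 60 215 [159 166 177] [ 0.5425 -0.0942  0.0524]
-0.092 59 213 [164 171 183] [ 0.5427 -0.0931  0.0526]
-0.0905 58 210 [163 170 181] [ 0.5428 -0.0909  0.0509]
-0.089 57 207 [187 199 211] [ 0.5427 -0.0897  0.0523]
-0.0875 56 205 [206 220 231] [ 0.5429 -0.0888  0.053 ]
-0.086 55 202 [205 219 230] [ 0.543  -0.0862  0.0505]
```

The nose now just meets the fuse, with no gap visible at y = -0.1025. Next comes the squeeze, slowly.

Emit:
step_arm(
  steps=[
    {"x": 0, "y": -0.003, "z": 0, "rx": 0, "ry": 0, "rz": 0.0318, "claw": -1},
    {"x": 0.0002, "y": -0.006, "z": 0, "rx": 0, "ry": 0, "rz": 0.0637, "claw": -1},
    {"x": 0.0003, "y": -0.009, "z": 0, "rx": 0, "ry": 0, "rz": 0.0955, "claw": -1},
    {"x": 0.0006, "y": -0.012, "z": 0, "rx": 0, "ry": 0, "rz": 0.1273, "claw": -1},
    {"x": 0.0009, "y": -0.015, "z": 0, "rx": 0, "ry": 0, "rz": 0.1592, "claw": -1},
    {"x": 0.0013, "y": -0.0179, "z": 0, "rx": 0, "ry": 0, "rz": 0.191, "claw": -1},
  ],
)

```text
time: 16.78
tool_pos: [0.4537, -0.1652, 0.0729]
tool_rot: [3.138, -0.003, 0.149]
contact_force: [3.8, -4.9, 3.2]
opening: 0.0176
grip_force: 15.0
```

```bash
cat > m.py <<'E'
from h import *
s=robot.observe(); T=wristT(); a,d=read_camera("wrist"); p=np.array(s["tool_pos"]); v=p[:2]-[.543,-.153]; al=np.arctan2(-v[0],-v[1]); F=np.array(s["contact_force"])
print(s["time"],p.round(4),"alpha",al,np.hypot(*v),"Ftan",-F[:2]@[-np.cos(al),np.sin(al)],F.round(1))
ys=np.arange(-.115,-.075,.00025); B=a.astype(np.float32); L=[]
for y in ys:
    r,c=proj([.5427+.013*(y+.1),y,.0505],T); L.append(cv2.remap(B,np.float32([[c]]),np.float32([[r]]),cv2.INTER_LINEAR)[0,0])
L=np.array(L); sat=L[:,2]-L[:,0]; g=L.mean(1)
i=np.argmax(sat<70); j=i+8+np.argmax(g[i+8:]>(195)); print("nose/fuse y",ys[i],"cap/white y",ys[j])
E
python3 m.py
```

```text
16.7833 [ 0.4537 -0.1652  0.0729] alpha 1.4350248885778656 0.09009423366857813 Ftan 5.346083819818033 [ 3.8 -4.9  3.2]
nose/fuse y -0.10099999999999999 cap/white y -0.08799999999999998
```

Emit:
step_arm(
  steps=[
    {"x": 0, "y": -0.003, "z": 0, "rx": 0, "ry": 0, "rz": 0.0318, "claw": -1},
    {"x": 0.0002, "y": -0.006, "z": 0, "rx": 0, "ry": 0, "rz": 0.0637, "claw": -1},
    {"x": 0.0003, "y": -0.009, "z": 0, "rx": 0, "ry": 0, "rz": 0.0955, "claw": -1},
    {"x": 0.0006, "y": -0.012, "z": 0, "rx": 0, "ry": 0, "rz": 0.1273, "claw": -1},
    {"x": 0.0009, "y": -0.015, "z": 0, "rx": 0, "ry": 0, "rz": 0.1592, "claw": -1},
    {"x": 0.0014, "y": -0.0185, "z": 0, "rx": 0, "ry": 0, "rz": 0.2, "claw": -1},
  ],
)

```text
time: 17.33
tool_pos: [0.4527, -0.1516, 0.0729]
tool_rot: [3.138, -0.003, -0.008]
contact_force: [3.5, -5.4, 3.0]
opening: 0.0174
grip_force: 15.0
```

```bash
python3 m.py
```

```text
17.3333 [ 0.4527 -0.1516  0.0729] alpha 1.5858458049996134 0.09027443022421684 Ftan 5.395906987389741 [ 3.5 -5.4  3. ]
nose/fuse y -0.09974999999999999 cap/white y -0.08624999999999998
```

Emit:
step_arm(
  steps=[
    {"x": 0, "y": -0.003, "z": 0, "rx": 0, "ry": 0, "rz": 0.0318, "claw": -1},
    {"x": 0.0001, "y": -0.005, "z": 0, "rx": 0, "ry": 0, "rz": 0.053, "claw": -1},
    {"x": 0.0001, "y": -0.005, "z": 0, "rx": 0, "ry": 0, "rz": 0.053, "claw": -1},
    {"x": 0.0001, "y": -0.005, "z": 0, "rx": 0, "ry": 0, "rz": 0.053, "claw": -1},
  ],
)

```text
time: 17.72
tool_pos: [0.4528, -0.1478, 0.0729]
tool_rot: [3.139, -0.003, -0.048]
contact_force: [2.6, -4.8, 4.4]
opening: 0.0175
grip_force: 15.0
```

```bash
python3 m.py
```

```text
17.7167 [ 0.4528 -0.1478  0.0729] alpha 1.6288403344902826 0.09036000794791375 Ftan 4.598490949927936 [ 2.6 -4.8  4.4]
nose/fuse y -0.09924999999999999 cap/white y -0.08574999999999998
```

Displacement since touch is about 3.3 mm. I release and retreat upward.

Emit:
step_arm(
  steps=[
    {"x": 0, "y": 0, "z": 0, "rx": 0, "ry": 0, "rz": 0, "claw": 0.1},
    {"x": 0, "y": 0, "z": 0, "rx": 0, "ry": 0, "rz": 0, "claw": 0.1},
    {"x": 0, "y": 0, "z": 0, "rx": 0, "ry": 0, "rz": 0, "claw": 0.1},
    {"x": 0, "y": 0, "z": 0, "rx": 0, "ry": 0, "rz": 0, "claw": 0.1},
    {"x": 0, "y": 0, "z": -0.03, "rx": 0, "ry": 0, "rz": 0, "claw": 0.1},
    {"x": 0, "y": 0, "z": -0.07, "rx": 0, "ry": 0, "rz": 0, "claw": 0.1},
    {"x": 0, "y": 0, "z": -0.1, "rx": 0, "ry": 0, "rz": 0, "claw": 0.1},
    {"x": 0, "y": 0, "z": -0.13, "rx": 0, "ry": 0, "rz": 0, "claw": 0.1},
    {"x": 0, "y": 0, "z": -0.13, "rx": 0, "ry": 0, "rz": 0, "claw": 0.1},
    {"x": 0, "y": 0, "z": -0.13, "rx": 0, "ry": 0, "rz": 0, "claw": 0.1},
    {"x": 0, "y": 0, "z": -0.13, "rx": 0, "ry": 0, "rz": 0, "claw": 0.1},
  ],
)

```text
time: 18.68
tool_pos: [0.4506, -0.1456, 0.1687]
tool_rot: [-3.141, 0.002, -0.052]
contact_force: [0.6, 0.9, 0.2]
opening: 0.0508
grip_force: 0.0
```

```bash
python3 m.py
python3 - <<'E'
from h import *
T=wristT(); a,d=read_camera("wrist"); cv2.imwrite("pics/w7.png",a)
for q,z in [("mouth",.04),("knob",.085),("pivot",.085)]:
    for f in nets.landmark_of("wrist",q): print(q,round(f["conf"],2),np.round(f["pixel"]),wpix(*f["pixel"],z,T).round(4))
E
```

```text
18.6833 [ 0.4506 -0.1456  0.1687] alpha 1.6510914294166437 0.09266065824867996 Ftan -0.8987534212054531 [0.6 0.9 0.2]
nose/fuse y -0.09924999999999999 cap/white y -0.08624999999999998
mouth 0.73 [101. 174.] [ 0.546  -0.0224  0.04  ]
knob 0.88 [208. 316.] [ 0.4516 -0.1473  0.085 ]
pivot 0.57 [ 96. 316.] [ 0.5413 -0.1515  0.085 ]
```

View pics/w7.png

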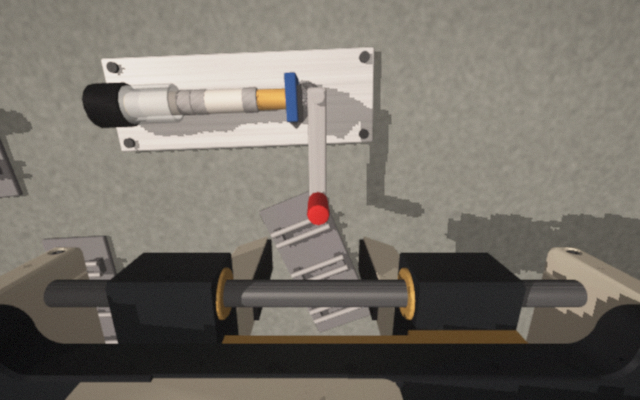

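The view shows the row closed up: tube and front fuse at (150–205,100), rear fuse at (190–255,100), nose touching at (258,99). The lever stayed put, with the knob at (318,208), and the gripper is clear of it.

```bash
python3 -c "
from h import *
print(robot.hand_in())"
```

```text
the job is handed in; nothing more can be done
None
```

The job is handed in after about 19 s of the 72 s: both good fuses are in line in the holder, the lever is turned to an estimated 22–27 N (about 3.3 mm of squeeze since touch, judged from the pictures, not measured), and the gripper is clear of everything; the hand-in gave no verdict.

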